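# Sort leftover cabinet parts into the wood and metal trays

## Robot

A 6-joint arm with a two-finger parallel gripper is mounted at the origin on the work surface. World frame = base frame: x ahead of the robot, y to its left, z up, the work surface at z = 0. Lengths are in mm, angles in degrees, forces in N, time in s.
With the tool pointing down it reaches from about 350 to 775 mm from the base axis. Payload 7.3 kg.
Tool frame: the origin (TCP) lies at the very end of the fingers, on their centre line; the grasp point (between the pads) lies 19 mm behind it; z points along the fingers, y is the direction in which the jaws open and shut (so a half turn about z gives the same grasp; the last joint's range is limited). The gripper opens to 92 mm and grips with 3 to 60 N. Pads are 19 mm wide; open, the fingers measure 130 mm over their backs; the gripper's body (75 mm by 190 mm) begins 47 mm behind the grasp point.
Start: joints at [62.166, 19.595, 87.324, -0, 73.075, -8.365], TCP at [174.968, 495.006, 226.741] pointing down, gripper open.
Joint ranges: [-145.02, 145.02], [-44.19, 115.74], [2.07, 154.8], [-57.11, 237.11], [16.16, 152.29], [-177.93, 177.93]. Speed limits (degrees/s): [147.25, 147.25, 180, 180, 180, 180].

## Interface

Orientations are given as a 3x3 rotation matrix whose columns are the frame's x, y, z axes.
In Python, from station import manip gives the robot as it stands. The module is installed in compiled form; this text tells all that it offers. Calls block until the motion is done:
- manip.goto(position, orientation): joint-space move of the TCP to a pose.
- manip.move_linear(position, rate=150, rotation=None, until_force=None): straight line of the TCP; rotation=None keeps the orientation; rate is the mean speed in mm/s. With until_force (N) it stops when the force on the tool has changed by that much, and returns True; else False.
- manip.move_j(angles): joint-space move.
- manip.move_gripper(opening, strength=None): finger opening in mm; strength is the grip in N (None keeps the last); returns when the fingers have stopped.
- manip.wait(seconds).
- manip.inverse_kinematics(position, orientation): joint angles nearest the present ones, or None.
- manip.state(): the state.
- manip.grab_frame(name): name is "scene" or "top" or "wrist"; returns a dict with "frame" (384x512x3 uint8, blue, green, red), "intrinsics" (3x3 intrinsics, pixels), "k1" (the pictures are not rectified: a ray, as slopes to the right and down, at radius r is drawn at 1 + k1 r^2 times it, then the intrinsics apply), "T" (4x4, takes a point from camera to world coordinates). Camera axes: x right, y down, z forward; pixel columns grow to the right and rows downward; lengths in mm; the calibration is good to about 2 mm. A picture is of the moment at which its call begins. There is no depth.
A pose or a line that the arm cannot do raises manip.Unreachable and nothing moves.
- manip.close_job(): hands the job in, once; it reports no verdict.
The state is a dict: "time_s": time; "qpos": joint angles; "qvel": joint speeds; "joint_torque": joint torques, N m; "tcp_pos": TCP position; "tcp_rot": TCP orientation; "contact_force": force on the tool from outside, world axes, zero at the start; "moment": the same for the moment, N m; "width": finger opening in mm.
Only numpy, scipy, OpenCV 4.12 (cv2) and the standard library are available. Lean on these libraries where they do the work, as an engineer would, in place of code of your own. Each camera call takes 0.05 s, during which the arm holds its last target.

## Task

Sort the four loose cabinet parts by material: the wooden dowel and the plywood block go to the plywood tray, the aluminium tube and the aluminium channel to the dark steel tray. In each tray the round rod lies across both V saddles, centred and settled in the Vs, and the other part stands flat, the same way up as you found it, in the middle of the open bay. Set each part down rather than drop it, and leave the glue bottle, the hammer and the tub of screws where they are.

Things in the scene. Friction and masses are not known exactly. Their poses are not given: they have to be found in the camera images.
- dowel: brown wooden dowel, round, 22 mm diameter, 120 mm long; origin at its centre on the axis, x along the axis. At the start it lies in one of the two places of the blue cradle, axis 36 mm above the bench and parallel to the cradle's x. About 35 g. It can roll about its axis.
- tube: bright aluminium tube with dark ends, 22 mm diameter, 120 mm long; origin at its centre on the axis, x along the axis. At the start it lies in the other place of the cradle, axis 36 mm above the bench. About 60 g.
- block: birch plywood block with dark ply stripes round its sides, 50 (x) x 34 (y) x 28 (z) mm; origin at the centre of its underside. Starts standing on the bench, any yaw. About 35 g.
- channel: short aluminium U channel, open upwards, black inside, 50 mm long (x), 34 mm wide over the outside of its two walls (y), 28 mm high, walls and floor 5 mm; origin at the centre of its underside. Starts standing on the bench, any yaw; grip it across the outside of the walls. About 50 g.
- wood_tray: plywood-coloured tray, fixed; plate 130 x 190 x 6 mm, origin under its centre, z up. At y -50 mm two V saddles (x -40 and +40, 12 mm thick, tops 40 mm high, 68 mm free between) carry a 22 mm rod along tray x, axis 36 mm above the bench. At y +45.5, x 0 is the centre of the open bay, inside 122 (x) x 91 (y) mm, floor 6 mm above the bench, lip 4 mm high. For the wooden parts.
- metal_tray: dark steel tray, fixed; plate 130 x 190 x 6 mm, origin under its centre, z up. At y -50 mm two V saddles (x -40 and +40, 12 mm thick, tops 40 mm high, 68 mm free between) carry a 22 mm rod along tray x, axis 36 mm above the bench. At y +45.5, x 0 is the centre of the open bay, inside 122 (x) x 91 (y) mm, floor 6 mm above the bench, lip 4 mm high. For the aluminium parts.
- cradle: blue plastic cradle fixed to the bench, base plate 110 x 160 x 6 mm, origin under its centre, z up. Two places for rods along its x, at y = -45 and +45 mm, each with two 12 mm thick V saddles at x = -40 and +40 mm (68 mm free between them, down to the 6 mm plate).
- glue: bystander: cream glue bottle with yellow cap, 52 mm diameter, 130 mm tall, origin under its centre; leave it alone.
- hammer: bystander: hammer with yellow handle lying flat beyond the trays; leave it alone.
- screw_tub: bystander: clear open tub of screws, 100 x 85 x 50 mm, origin under its centre; leave it alone.
Things that resemble listed ones, but are neither listed nor needed, are in the scene too. There is more than one size of the wood_tray; the job needs the larger.

How it is judged (in metres and radians):
At the end, for the whole second after the job is handed in: each rod in the saddles of its own material's tray (15 mm along, 8 mm across, 5 mm in height, 0.1 rad); block and channel in their trays' bays, within 20 mm of the centre in x and y, flat on the floor within 3 mm, upright within 0.06 rad; all at rest (x of dowel in the frame of wood_tray between -0.015 and 0.015 m and y of dowel in the frame of wood_tray between -0.058 and -0.042 m and z of dowel in the frame of wood_tray between 0.031 and 0.041 m and angle between the x axis of dowel and the x axis of wood_tray, either way round below 0.1 rad and linear speed of each of dowel, tube, block, channel below 0.02 m/s and angular speed of each of dowel, tube, block, channel below 0.3 rad/s and x of tube in the frame of metal_tray between -0.015 and 0.015 m and y of tube in the frame of metal_tray between -0.058 and -0.042 m and z of tube in the frame of metal_tray between 0.031 and 0.041 m and angle between the x axis of tube and the x axis of metal_tray, either way round below 0.1 rad and x of block in the frame of wood_tray between -0.02 and 0.02 m and y of block in the frame of wood_tray between 0.0255 and 0.0655 m and z of block in the frame of wood_tray between 0.003 and 0.009 m and angle between each of block, channel's own z axis and vertical below 0.06 rad and x of channel in the frame of metal_tray between -0.02 and 0.02 m and y of channel in the frame of metal_tray between 0.0255 and 0.0655 m and z of channel in the frame of metal_tray between 0.003 and 0.009 m); the robot touches nothing.
It fails at once if a part is let go in the air, more than about 6 cm above where it belongs ((height (world z) of dowel above 0.1 m and contact force between the fingers and dowel below 0.05 N) or (height (world z) of tube above 0.1 m and contact force between the fingers and tube below 0.05 N) or (height (world z) of block above 0.1 m and contact force between the fingers and block below 0.05 N) or (height (world z) of channel above 0.1 m and contact force between the fingers and channel below 0.05 N)).
It fails at once if the glue bottle, hammer or tub is pushed more than 3 cm or tipped (distance of any of glue, hammer, screw_tub from where it was at the start of the episode above 0.03 m or angle between any of glue, hammer, screw_tub's own z axis and vertical above 0.4 rad).
It also fails if it takes over 115 s, if anything falls off the work surface, if the arm or the gripper's body presses on something with over 40 N, if the wrist force passes 120 N, or if a joint passes its speed limit or range.

## Working session

There is one attempt and no reset: what is moved stays moved. The work goes in short steps, each a Python script; the robot and the scene stay as the last script left them, time stands still between calls to the robot, and variables do not carry over. Pictures are saved under pics/ and viewed, and the job is handed in when it is done.

```bash
mkdir -p pics; ls; cat > h.py <<'E'
from station import manip
import numpy as np, cv2, pickle
def snap(n,tag):
    f=manip.grab_frame(n); pickle.dump(f,open(f'pics/{tag}.pkl','wb')); cv2.imwrite(f'pics/{tag}.png',f['frame']); return f
def load(tag): return pickle.load(open(f'pics/{tag}.pkl','rb'))
def ray(f,uv):
    K=np.array(f['intrinsics'],float)
    d=cv2.undistortPoints(np.array([[uv]],float),K,np.array([f['k1'],0,0,0.]))[0,0]
    T=np.array(f['T']); v=T[:3,:3]@[d[0],d[1],1]; return T[:3,3],v/np.linalg.norm(v)
def onplane(f,uv,z):
    o,v=ray(f,uv); return o+v*(z-o[2])/v[2]
def tri(*pairs):
    A=np.zeros((3,3));b=np.zeros(3);R=[]
    for f,uv in pairs:
        o,v=ray(f,uv);P=np.eye(3)-np.outer(v,v);A+=P;b+=P@o;R.append((o,v))
    x=np.linalg.solve(A,b); return x,[round(float(np.linalg.norm(np.cross(x-o,v))),1) for o,v in R]
def proj(f,X):
    T=np.array(f['T']); K=np.array(f['intrinsics'],float)
    Ri=T[:3,:3].T; p=cv2.projectPoints(np.array(X,float).reshape(-1,1,3),cv2.Rodrigues(Ri)[0],-Ri@T[:3,3],K,np.array([f['k1'],0,0,0.]))[0]; return p[:,0]
def crop(tag,x0,y0,x1,y1,s):
    im=cv2.imread(f'pics/{tag}.png')[y0:y1,x0:x1]; im=cv2.resize(im,None,fx=s,fy=s,interpolation=cv2.INTER_CUBIC)
    out=f'pics/{tag}_c{x0}_{y0}.png'; cv2.imwrite(out,im); return out
E
python3 - <<'E'
from h import *
for n in ['scene','top','wrist']:
    f=snap(n,n+'0'); print(n,np.round(f['T'],3).tolist(),np.array(f['intrinsics']).tolist(),f['k1'])
print(manip.state())
E
```

```text
pics
scene [[0.157, 0.805, -0.572, 1281.492], [0.988, -0.124, 0.097, -165.476], [0.007, -0.58, -0.815, 1021.628], [0.0, 0.0, 0.0, 1.0]] [[426.6777131727884, 0.0, 264.2221735692466], [0.0, 426.6777131727884, 190.62875118011758], [0.0, 0.0, 1.0]] -0.14398364199186164
top [[0.002, -0.982, 0.187, 403.033], [-1.0, -0.002, -0.002, -51.94], [0.002, -0.187, -0.982, 1057.375], [0.0, 0.0, 0.0, 1.0]] [[376.95481825769787, 0.0, 254.29521660871788], [0.0, 376.95481825769787, 187.29204869098675], [0.0, 0.0, 1.0]] 0.0416817023618193
wrist [[0.333, 0.907, 0.258, 104.792], [0.943, -0.32, -0.093, 519.472], [-0.002, 0.274, -0.962, 383.914], [0.0, 0.0, 0.0, 1.0]] [[322.84099353483987, 0.0, 258.8675663113672], [0.0, 322.84099353483987, 186.4891429723201], [0.0, 0.0, 1.0]] -0.08413408166448437
{'time_s': 0.15, 'qpos': array([ 6.21669373e+01,  1.96258628e+01,  8.73615545e+01, -2.22997069e-03,
        7.30753825e+01, -8.36524224e+00]), 'qvel': array([ 0.09391496, -0.18649024, -0.21612275,  0.01215897,  0.03196735,
        0.06498294]), 'joint_torque': array([ 9.39363599e-04, -4.31465936e+01, -2.44353694e+01,  7.17385649e-02,
        5.37426048e-02, -5.06285198e-05]), 'tcp_pos': array([174.8266526 , 494.73310775, 226.23624569]), 'tcp_rot': array([[-9.42832575e-01,  3.33266420e-01, -4.78821466e-04],
       [ 3.33266742e-01,  9.42832066e-01, -9.86645977e-04],
       [ 1.22632259e-04, -1.08981724e-03, -9.99999399e-01]]), 'contact_force': array([ 0.38683514, -0.70781575, -0.51550213]), 'moment': array([-0.00320142,  0.02215852,  0.00255718]), 'width': 91.70071014530653}
```

View pics/scene0.png

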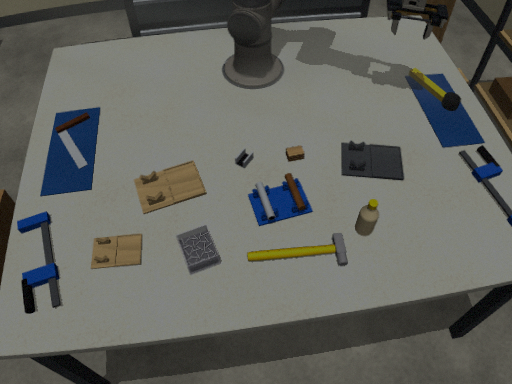

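View pics/top0.png

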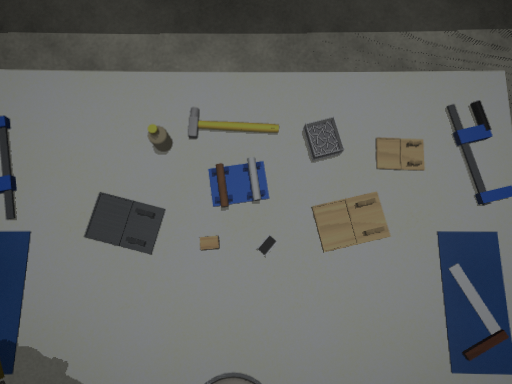

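View pics/wrist0.png

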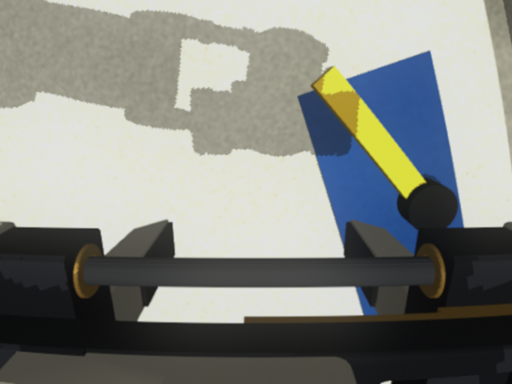

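Top view: steel tray (125,222), cradle (239,184) with the brown dowel (222,185) and aluminium tube (253,180), block (209,243), channel (267,244), and two plywood trays at (350,221) and (400,154). The one at (350,221) looks larger. I'll enlarge the crops to confirm.

```bash
python3 - <<'E'
from h import *
print(crop('top0',190,140,300,270,5)); print(crop('top0',290,110,450,260,5)); print(crop('top0',70,180,180,265,6))
print(crop('scene0',225,130,325,230,6));print(crop('scene0',80,150,220,280,5));print(crop('scene0',330,130,415,190,8))
E
```

```text
pics/top0_c190_140.png
pics/top0_c290_110.png
pics/top0_c70_180.png
pics/scene0_c225_130.png
pics/scene0_c80_150.png
pics/scene0_c330_130.png
```

View pics/top0_c190_140.png

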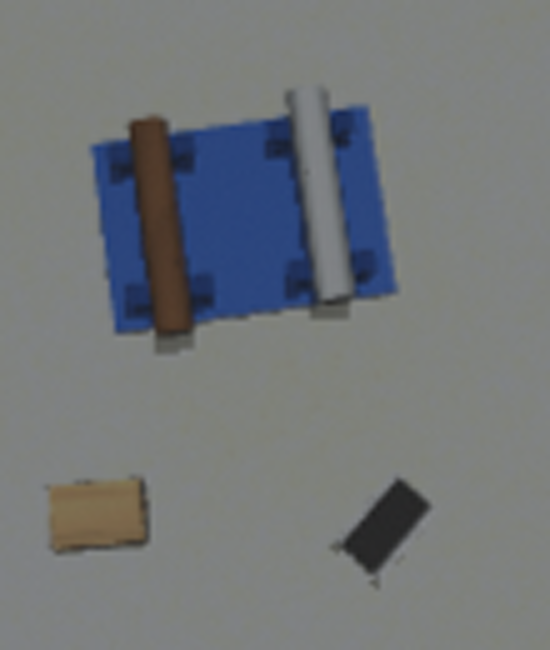

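View pics/top0_c290_110.png

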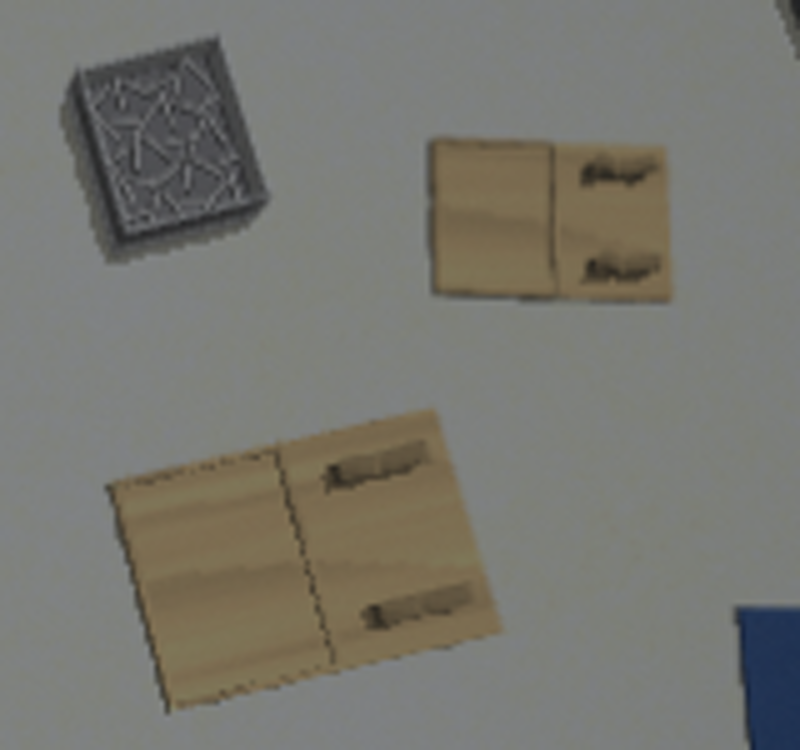

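View pics/top0_c70_180.png

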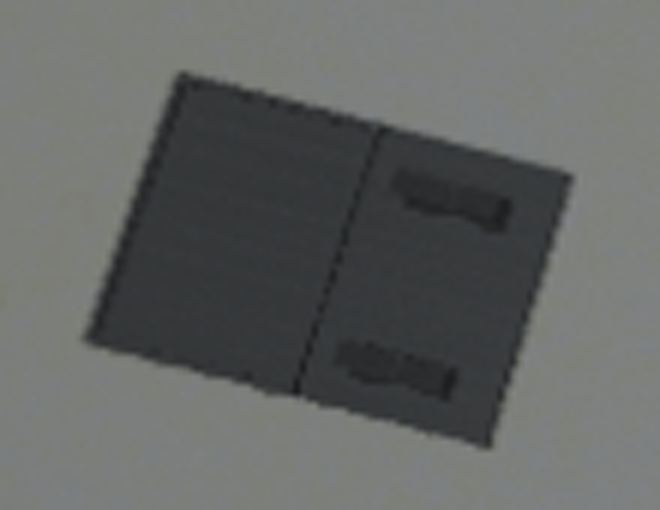

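View pics/scene0_c225_130.png

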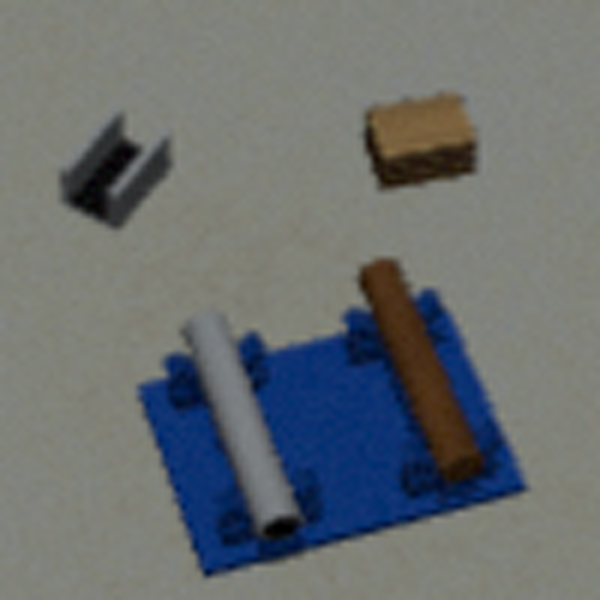

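View pics/scene0_c80_150.png

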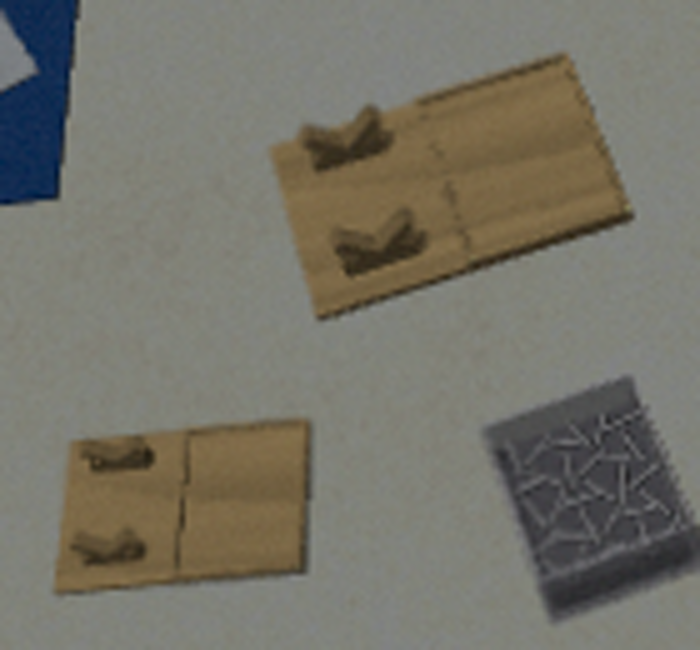

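View pics/scene0_c330_130.png

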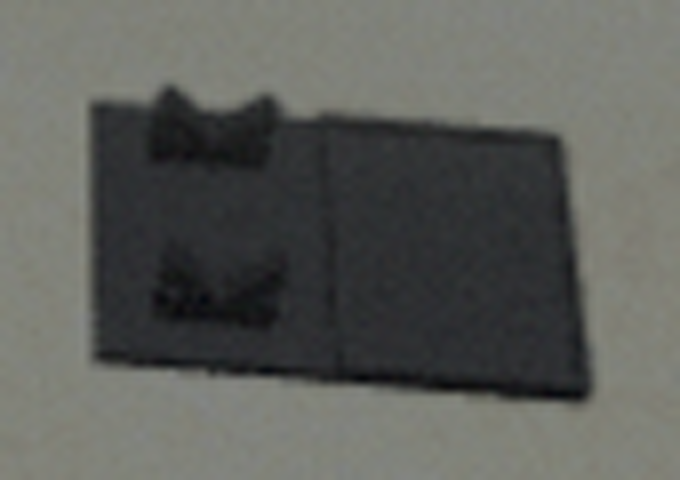

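The crops confirm the parts: block (209,243) with ply stripes, channel (267,244) with a black inside, the smooth brown rod is the dowel, and the bright rod with a dark end is the tube. Next I'll compute coarse world poses and compare the tray sizes.

```bash
cat > m1.py <<'E'
from h import *
t=load('top0'); s=load('scene0')
def T_(x0,y0,k,p): return ((p[0]+.5)/k-.5+x0,(p[1]+.5)/k-.5+y0)
def rep(name,f,pts,zs):
    P=np.array([onplane(f,p,z) for p,z in zip(pts,zs)]); print(name,np.round(P[:,:2],1).tolist(),'sides',np.round(np.linalg.norm(np.roll(P,-1,0)-P,axis=1),1),'c',np.round(P.mean(0),1)); return P
W=[(107,487),(437,408),(503,632),(170,712)]
rep('wood',t,[T_(290,110,5,p) for p in W],[10,6,6,10])
w=[(432,138),(667,147),(672,300),(433,294)]
rep('small',t,[T_(290,110,5,p) for p in w],[10,6,6,10])
M=[(180,70),(572,177),(490,447),(88,342)]
rep('metal',t,[T_(70,180,6,p) for p in M],[10,6,6,10])
C=[(93,145),(367,106),(396,292),(116,332)]
rep('cradle',t,[T_(190,140,5,p) for p in C],[6]*4)
# scene
W=[(272,148),(567,53),(633,215),(318,320)]
rep('woodS',s,[T_(80,150,5,p) for p in W],[6,10,10,6])
M=[(92,102),(563,134),(590,400),(95,358)]
rep('metalS',s,[T_(330,130,8,p) for p in M],[6,10,10,6])
C=[(140,385),(440,297),(525,488),(207,575)]
rep('cradleS',s,[T_(225,130,6,p) for p in C],[6]*4)
B=[(48,485),(142,478),(147,545),(53,550)]
rep('block',t,[T_(190,140,5,p) for p in B],[28]*4)
B=[(368,105),(460,95),(475,143),(380,157)]
rep('blockS',s,[T_(225,130,6,p) for p in B],[28]*4)
ch=[(400,478),(430,505),(373,573),(340,545)]
rep('chan',t,[T_(190,140,5,p) for p in ch],[28]*4)
a=[(149,119),(175,332)]; b=[(307,90),(337,298)]
for n,q in (('dowel',a),('tube',b)): rep(n,t,[T_(190,140,5,p) for p in q],[47,47])
a=[(378,268),(465,465)]; b=[(200,322),(280,525)]
for n,q in (('dowelS',a),('tubeS',b)): rep(n,s,[T_(225,130,6,p) for p in q],[36,36])
print('tri dowel mid', tri((t,T_(190,140,5,(162,225))),(s,T_(225,130,6,(420,366)))), 'tube',tri((t,T_(190,140,5,(322,194))),(s,T_(225,130,6,(240,424)))))
E
python3 m1.py
```

```text
wood [[546.2, -212.6], [592.2, -400.3], [466.8, -428.7], [422.4, -243.5]] sides [193.3 128.6 190.5 127.6] c [ 506.9 -321.3    8. ]
small [[750.0, -405.2], [745.6, -540.6], [654.9, -536.3], [657.4, -400.6]] sides [135.5  90.8 135.8  92.7] c [ 702.  -470.7    8. ]
metal [[589.9, 379.4], [540.2, 196.3], [416.4, 227.5], [464.0, 410.7]] sides [189.8 127.7 189.3 129.7] c [502.6 303.5   8. ]
cradle [[657.0, 78.2], [680.4, -78.8], [572.1, -94.9], [549.0, 62.7]] sides [158.7 109.5 159.2 109.1] c [614.6  -8.2   6. ]
woodS [[467.1, -426.1], [424.4, -244.0], [552.5, -213.1], [595.3, -397.3]] sides [187.1 131.8 189.2 131.5] c [ 509.8 -320.1    8. ]
metalS [[417.8, 228.5], [464.7, 412.8], [594.4, 376.8], [543.9, 195.5]] sides [190.1 134.5 188.2 130.4] c [505.2 303.4   8. ]
cradleS [[572.1, -93.5], [541.8, 61.2], [658.7, 78.2], [682.8, -77.4]] sides [157.6 118.1 157.5 111.8] c [613.8  -7.9   6. ]
block [[462.4, 95.1], [466.2, 44.4], [430.4, 40.9], [427.8, 91.4]] sides [50.9 36.  50.5 34.9] c [446.7  68.   28. ]
blockS [[430.8, 44.7], [431.1, 93.1], [464.1, 93.9], [466.1, 44.2]] sides [48.4 33.1 49.8 35.3] c [448.  69.  28.]
chan [[466.4, -95.5], [451.9, -111.7], [415.7, -80.7], [430.5, -63.0]] sides [21.7 47.6 23.1 48.4] c [441.2 -87.7  28. ]
dowel [[661.9, 42.6], [543.4, 26.4]] sides [119.6 119.6] c [602.6  34.5  47. ]
tube [[678.6, -44.5], [562.1, -61.2]] sides [117.7 117.7] c [620.4 -52.9  47. ]
dowelS [[541.8, 28.2], [660.5, 46.3]] sides [120.1 120.1] c [601.1  37.2  36. ]
tubeS [[561.0, -62.3], [679.5, -43.4]] sides [120. 120.] c [620.2 -52.8  36. ]
tri dowel mid (array([604.05014999,  35.70954197,  38.56039064]), [0.6, 0.6]) tube (array([622.14869932, -52.78503648,  36.08442418]), [0.2, 0.2])
```

The positions agree between the views. The (350,221) tray measures 190×129 mm, so it is the larger one. The tray at (400,154) measures 135×91 mm, so it is the decoy. Next I'll take close wrist views of the metal tray, the parts, the cradle and the wood tray.

```bash
cat >> h.py <<'E'
def R(yaw):
    c,s=np.cos(np.radians(yaw)),np.sin(np.radians(yaw)); return np.array([[-c,-s,0],[-s,c,0],[0,0,-1.]])
def ax(yaw): return np.array([np.cos(np.radians(yaw)),np.sin(np.radians(yaw)),0])
E
python3 - <<'E'
from h import *
t=load('top0');s=load('scene0')
print('glue base',onplane(t,(162,148),0),onplane(s,(366,232),0))
for tag,c,y in (('wM',(503,303),-14.7),('wP',(445,-10),0),('wC',(614,-8),8.5),('wW',(508,-321),13.5)):
    p=np.array([*c,210.])+54*ax(y); manip.goto(p,R(y)); snap('wrist',tag)
    st=manip.state(); print(tag,st['time_s'],np.round(st['tcp_pos'],1),np.round(st['qpos'],0))
E
```

```text
glue base [719.4901562  214.19828573   0.        ] [746.51298709 213.43212557   0.        ]
wM 1.7917 [554.4 290.5 210.2] [ 21.  31.  72.   0.  77. -55.]
wP 3.0083 [499.4  -9.  210.1] [ -10.   18.   93.    0.   69. -100.]
wC 3.7667 [6.664e+02 5.000e-01 2.099e+02] [  -7.   36.   64.   -0.   81. -105.]
wW 5.0583 [ 561.1 -307.1  210.2] [ -36.   33.   69.    0.   78. -139.]
```

View pics/wM.png

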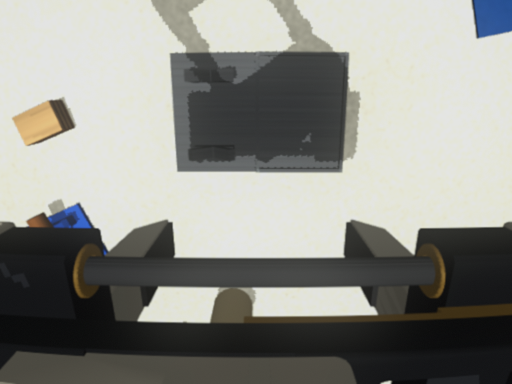

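View pics/wP.png

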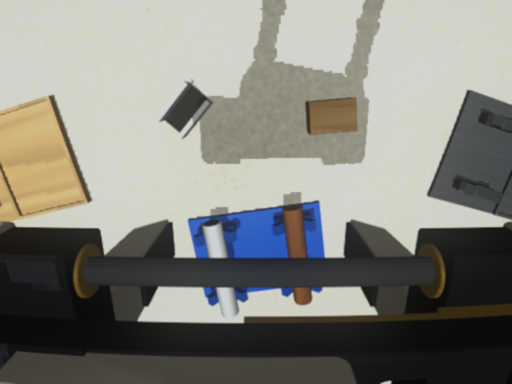

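View pics/wC.png

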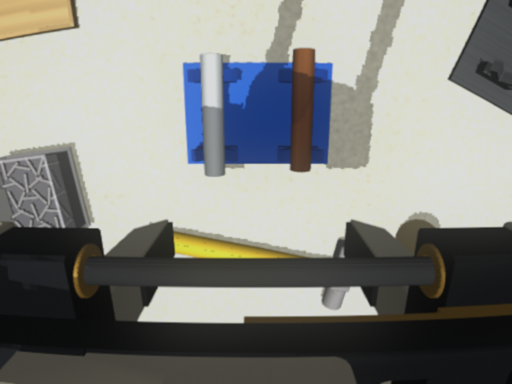

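View pics/wW.png

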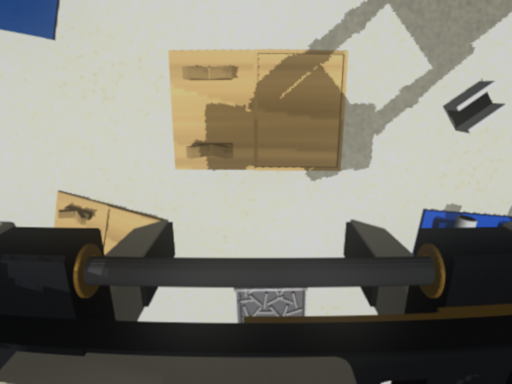

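wM shows the steel tray from (171,53) to (349,172). wP shows the channel at (186,110) and the block at (332,116). wC shows the tube at (213,115) and the dowel at (302,110) in the cradle. wW shows the large tray from (170,51) to (347,170). I'll enlarge these for exact points.

```bash
python3 - <<'E'
from h import *
crop('wM',160,40,360,185,4);crop('wW',160,40,360,185,4);crop('wC',170,35,345,185,4);crop('wP',150,70,370,145,3.6)
E
```

```text
(no output)
```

View pics/wM_c160_40.png

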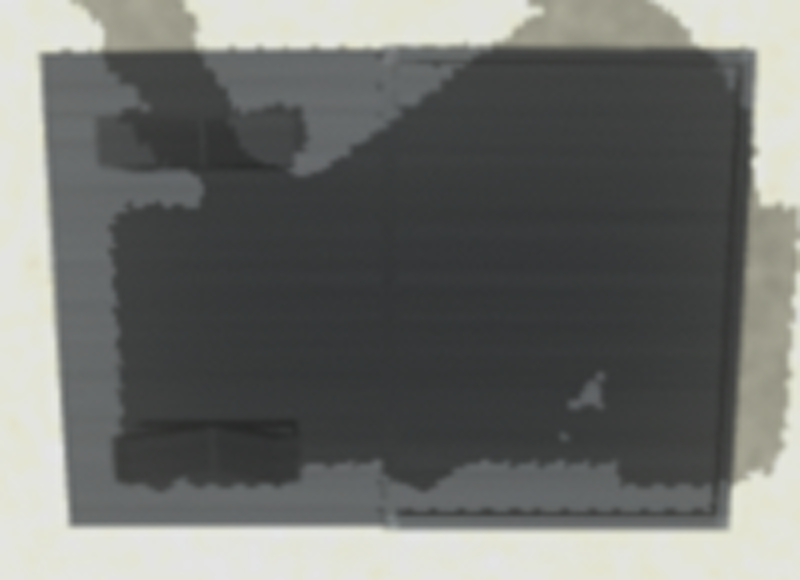

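View pics/wW_c160_40.png

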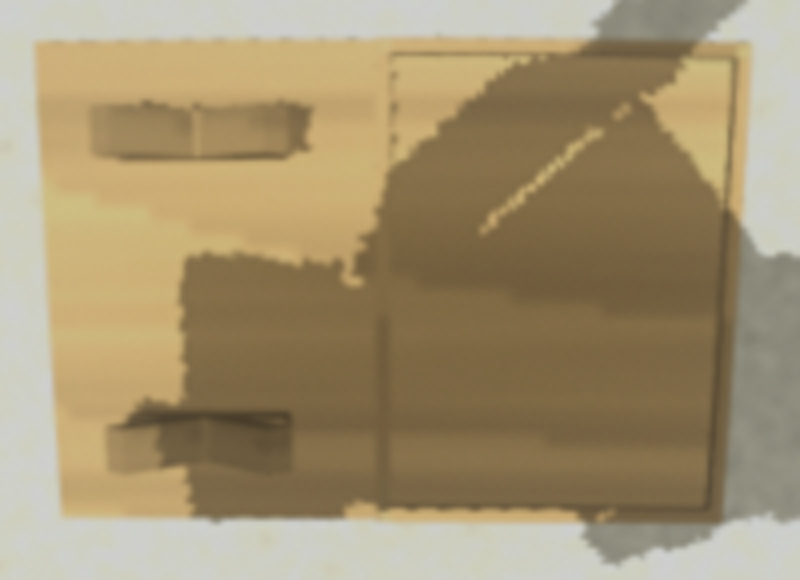

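View pics/wC_c170_35.png

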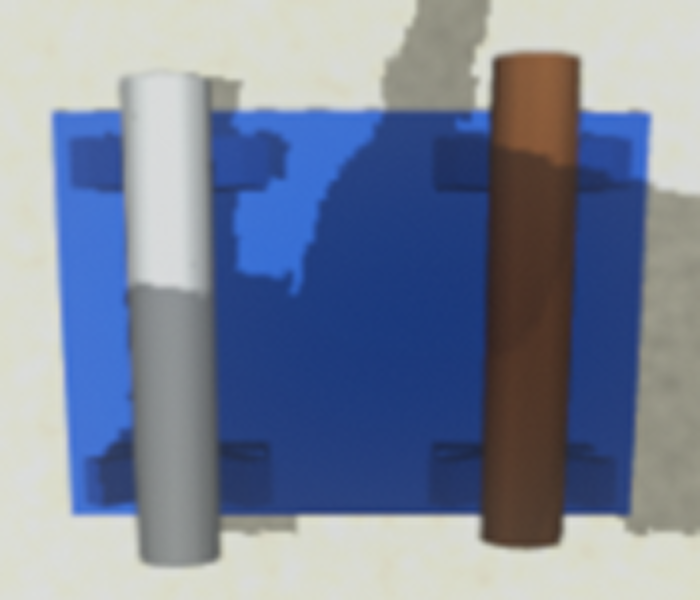

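View pics/wP_c150_70.png

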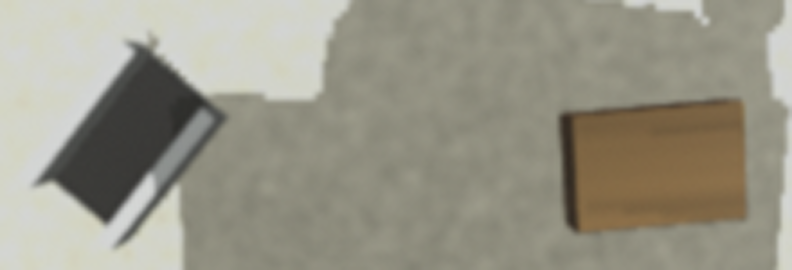

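```bash
cat > m2.py <<'E'
from m1 import *
print('-----')
M=load('wM');W=load('wW');C=load('wC');P=load('wP')
rep('M',M,[T_(160,40,4,p) for p in [(41,54),(754,50),(728,527),(70,524)]],[6,10,10,6])
rep('Minner bay',M,[T_(160,40,4,p) for p in [(397,62),(740,62),(715,514),(397,514)]],[6]*4)
rep('W',W,[T_(160,40,4,p) for p in [(36,42),(750,43),(722,520),(63,516)]],[6,10,10,6])
rep('Winner bay',W,[T_(160,40,4,p) for p in [(391,54),(735,60),(710,508),(388,506)]],[6]*4)
rep('Wv',W,[T_(160,40,4,p) for p in [(195,130),(204,440)]],[21]*2)
rep('Mv',M,[T_(160,40,4,p) for p in [(204,142),(212,456)]],[21]*2)
rep('C',C,[T_(170,35,4,p) for p in [(53,114),(650,114),(630,514),(73,514)]],[6]*4)
# rods silhouettes: mid of both edges at ends
for n,a,b in (('tube',(166,74),(179,560)),('dowel',(536,54),(521,543))):
    rep(n,C,[T_(170,35,4,p) for p in (a,b)],[42,40])
rep('block',P,[T_(150,70,3.6,p) for p in [(570,114),(743,100),(747,217),(577,232)]],[28]*4)
rep('chan',P,[T_(150,70,3.6,p) for p in [(127,40),(226,117),(118,247),(35,185)]],[28]*4)
# heights by two views
print('block corner tri',tri((P,T_(150,70,3.6,(743,100))),(t,T_(190,140,5,(53,550)))),tri((P,T_(150,70,3.6,(577,232))),(t,T_(190,140,5,(142,478)))))
print('chan center tri',tri((P,T_(150,70,3.6,(126,147))),(t,T_(190,140,5,(386,526)))))
print('dowel mid tri',tri((C,T_(170,35,4,(528,298))),(t,T_(190,140,5,(162,225))),(s,T_(225,130,6,(420,366)))))
print('tube mid tri',tri((C,T_(170,35,4,(172,317))),(t,T_(190,140,5,(322,194))),(s,T_(225,130,6,(240,424)))))
E
python3 m2.py | sed -n '/-----/,$p'
```

```text
-----
M [[415.6, 228.5], [462.7, 411.1], [587.7, 379.4], [539.9, 196.3]] sides [188.5 128.9 189.2 128.4] c [501.5 303.8   8. ]
Minner bay [[442.4, 319.4], [464.6, 407.9], [584.1, 377.2], [561.1, 288.4]] sides [ 91.3 123.4  91.7 122.6] c [513.  348.2   6. ]
W [[465.1, -429.0], [421.7, -245.5], [546.7, -215.2], [590.8, -399.2]] sides [188.6 128.6 189.3 129.2] c [ 506.1 -322.2    8. ]
Winner bay [[446.9, -336.4], [426.1, -247.3], [544.8, -218.4], [566.0, -308.7]] sides [ 91.5 122.1  92.7 122.4] c [ 495.9 -277.7    6. ]
Wv [[478.3, -380.6], [556.7, -362.2]] sides [80.6 80.6] c [ 517.5 -371.4   21. ]
Mv [[450.3, 266.0], [529.4, 244.7]] sides [81.9 81.9] c [489.9 255.3  21. ]
C [[571.3, -95.4], [547.7, 61.9], [655.3, 78.1], [679.0, -79.5]] sides [159.1 108.9 159.3 108.9] c [613.3  -8.7   6. ]
tube [[560.7, -61.0], [679.0, -44.3]] sides [119.6 119.6] c [619.9 -52.7  41. ]
dowel [[543.1, 25.2], [661.3, 43.2]] sides [119.6 119.6] c [602.2  34.2  41. ]
block [[431.1, 41.1], [426.6, 90.7], [460.0, 94.3], [464.7, 44.4]] sides [49.8 33.5 50.1 33.8] c [445.6  67.6  28. ]
chan [[410.5, -84.3], [432.0, -56.9], [469.0, -90.0], [450.8, -113.4]] sides [34.8 49.7 29.6 49.7] c [440.6 -86.1  28. ]
block corner tri (array([427.25484458,  91.76398222,  24.69069952]), [0.6, 0.6]) (array([466.4500718 ,  45.79031465,  16.8754207 ]), [0.6, 0.6])
chan center tri (array([440.83063031, -88.13890351,  18.81561323]), [0.2, 0.2])
dowel mid tri (array([602.28298851,  35.32964648,  37.0032266 ]), [2.8, 1.9, 1.5])
tube mid tri (array([620.37825233, -53.06954882,  34.65606217]), [2.7, 2.0, 1.0])
```

The measurements agree within about 2 mm across views and match the listed sizes: bay 122×92, rods 120, block 50×34, saddle spacing 80. First I'll check IK for all the poses.

```bash
cat >> h.py <<'E'
CY=78.
PK=dict(dowel=((602.2,34.4),8.6,17.),tube=((619.9,-52.7),8.3,17.),block=((445.6,67.6),-84.6,5.),channel=((440.6,-86.4),-40.,5.))
PL=dict(dowel=((517.6,-371.0),13.4,17.),tube=((489.8,255.3),-14.5,17.),block=((495.7,-277.7),-76.6,11.),channel=((513.3,347.9),-14.5,11.))
def st(m=''):
    s=manip.state(); print(m,round(s['time_s'],1),np.round(s['tcp_pos'],1),'w',round(s['width'],1),'F',np.round(s['contact_force'],1))
def pick(n,pos=None):
    (x,y),yaw,z=PK[n]
    manip.move_gripper(56)
    manip.goto([x,y,120],R(yaw)); manip.move_linear([x,y,z+18],150)
    print('hit',manip.move_linear([x,y,z],60,until_force=8)); st('down')
    manip.move_gripper(10,15); st('gripped'); manip.wait(.2)
    manip.move_linear([x,y,CY],100); st('lifted')
def place(n,via=()):
    (x,y),yaw,z=PL[n]
    for v in via: manip.move_linear(v[0],250,rotation=R(v[1]))
    manip.move_linear([x,y,CY],250,rotation=R(yaw)); manip.wait(.2)
    manip.move_linear([x,y,z+12],100); manip.wait(.2)
    print('hit',manip.move_linear([x,y,z-2],15,until_force=3)); st('set')
def release(n):
    (x,y),yaw,z=PL[n]
    manip.move_gripper(50); manip.wait(.3); st('open'); manip.move_linear([x,y,130],120)
E
python3 - <<'E'
from h import *
for D in (PK,PL):
  for n,((x,y),yaw,z) in D.items():
    for k in ((yaw,) if n in('dowel','tube') else (yaw,yaw+180)):
        a=manip.inverse_kinematics([x,y,z],R(k)); print(n,k,None if a is None else np.round(a,0))
E
```

```text
dowel 8.6 [  -4.   41.   88.   -0.   52. -103.]
tube 8.3 [ -12.   42.   84.   -0.   54. -110.]
block -84.6 [ -1.  31. 113.  -0.  36.  -7.]
block 95.4 [ -1.  31. 113.  -0.  36. 173.]
channel -40.0 [-21.  31. 114.  -0.  36. -71.]
channel 140.0 [-21.  31. 114.  -0.  36. 109.]
dowel 13.4 [ -43.   43.   82.   -0.   55. -146.]
tube -14.5 [ 20.  37.  97.  -0.  47. -56.]
block -76.6 [-37.  38.  94.  -0.  48. -50.]
block 103.4 [-37.  38.  94.  -0.  48. 130.]
channel -14.5 [ 27.  42.  85.  -0.  53. -48.]
channel 165.5 [ 27.  42.  85.  -0.  53. 132.]
```

```bash
python3 - <<'E'
from h import *
pick('dowel'); snap('wrist','g1')
E
```

```text
hit False
down 8.3 [602.   34.5  16.6] w 56.2 F [-0.5 -0.9  1.1]
gripped 9.0 [602.2  34.8  17.2] w 21.5 F [-1.   2.5  1.8]
lifted 9.9 [601.8  34.3  77.5] w 21.4 F [-0.7  0.1 -0.8]
```

View pics/g1.png

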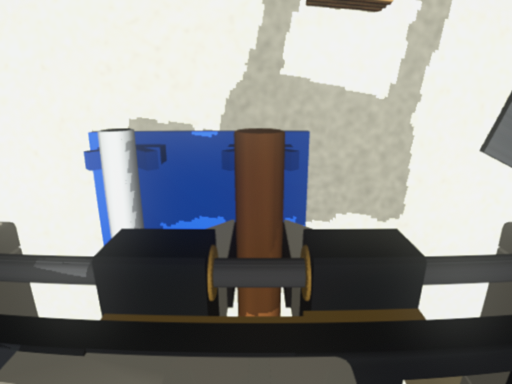

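The dowel is held with a 21.4 mm grip and level between the pads (260,180). I'll place it now.

```bash
python3 - <<'E'
from h import *
place('dowel'); snap('scene','p1')
crop('p1',120,140,220,230,7)
E
```

```text
hit True
set 13.6 [ 517.6 -371.2   17.1] w 21.7 F [ 0.2 -1.1  3.6]
```

View pics/p1_c120_140.png

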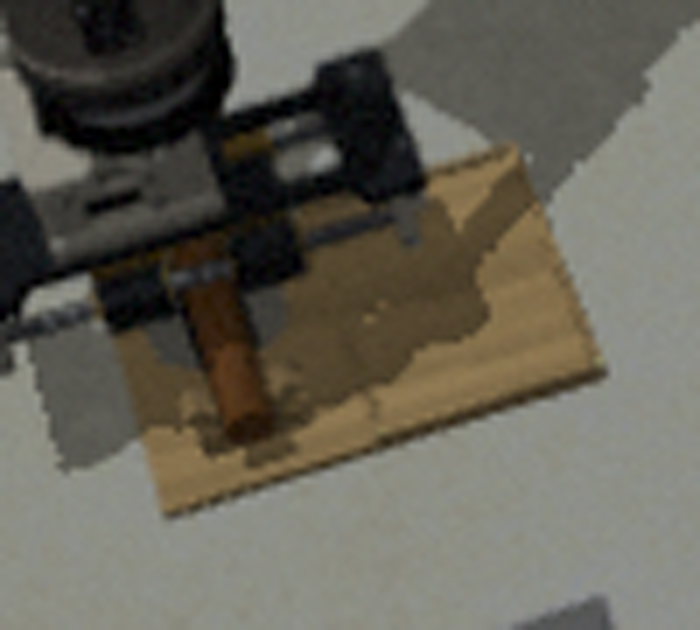

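Contact came at TCP 17.1 mm, which is the expected seat height, and the dowel's end lies in the saddle V. I'll release it and view it from above.

```bash
python3 - <<'E'
from h import *
release('dowel')
p=np.array([506,-322,210.])+54*ax(13.4); manip.goto(p,R(13.4)); snap('wrist','p1w'); st()
pick('tube'); snap('wrist','g2')
crop('p1w',160,40,360,185,4)
E
```

```text
open 14.6 [ 517.1 -370.6   16.5] w 49.9 F [-0.   0.7 -0.1]
 16.3 [ 557.9 -309.3  208.6] w 49.8 F [-0.3  0.  -0.5]
hit False
down 18.9 [619.7 -52.6  16.6] w 55.9 F [ 0.6 -0.1  0.5]
gripped 19.5 [620.2 -53.2  17.2] w 21.9 F [-0.3 -2.9  1.3]
lifted 20.5 [619.4 -52.4  77.4] w 21.4 F [-0.5  0.5 -0.7]
```

View pics/p1w_c160_40.png

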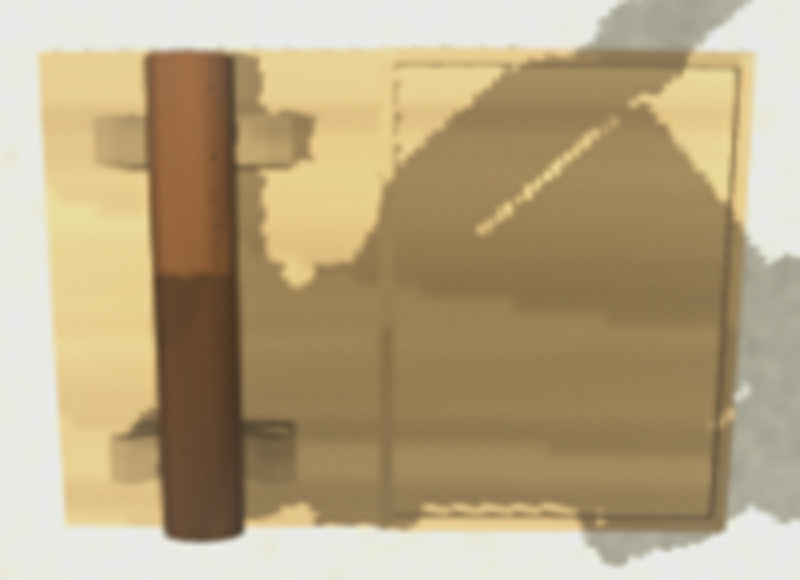

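View pics/g2.png

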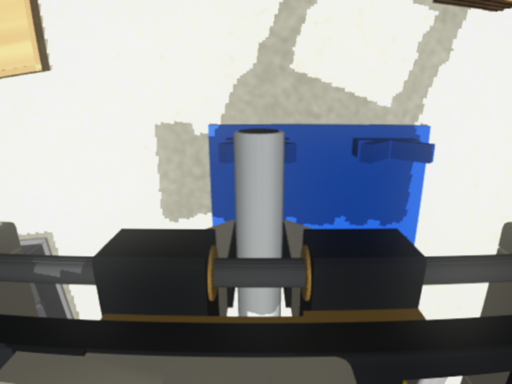

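The dowel lies in both Vs of the large tray with its ends at crop (191,54) and (204,540). The tube is held level. I'll place the tube and measure the dowel.

```bash
python3 - <<'E'
from h import *
f=load('p1w')
T_=lambda p:((p[0]+.5)/4-.5+160,(p[1]+.5)/4-.5+40)
P=np.array([onplane(f,T_(p),z) for p,z in (((191,54),42),((204,538),40))]); c=P.mean(0)
d=c[:2]-[506.1,-322.1]; a=np.radians(13.4); print('dowel in tray',d@[np.cos(a),np.sin(a)],d@[-np.sin(a),np.cos(a)],np.degrees(np.arctan2(*(P[1]-P[0])[1::-1]))-13.4)
place('tube'); release('tube')
p=np.array([502.2,303.7,210.])+54*ax(-14.5); manip.goto(p,R(-14.5)); snap('wrist','p2w'); st()
crop('p2w',160,40,360,185,4)
E
```

```text
dowel in tray -0.0583755949579732 -49.127911106846 -0.5806454263187106
hit True
set 23.8 [489.7 255.5  17.1] w 21.3 F [1.2 0.5 3. ]
open 24.8 [489.2 255.1  16.7] w 49.7 F [0.3 0.6 0.3]
 26.4 [553.4 289.7 208.1] w 50.2 F [ 0.9  0.8 -0.7]
```

View pics/p2w_c160_40.png

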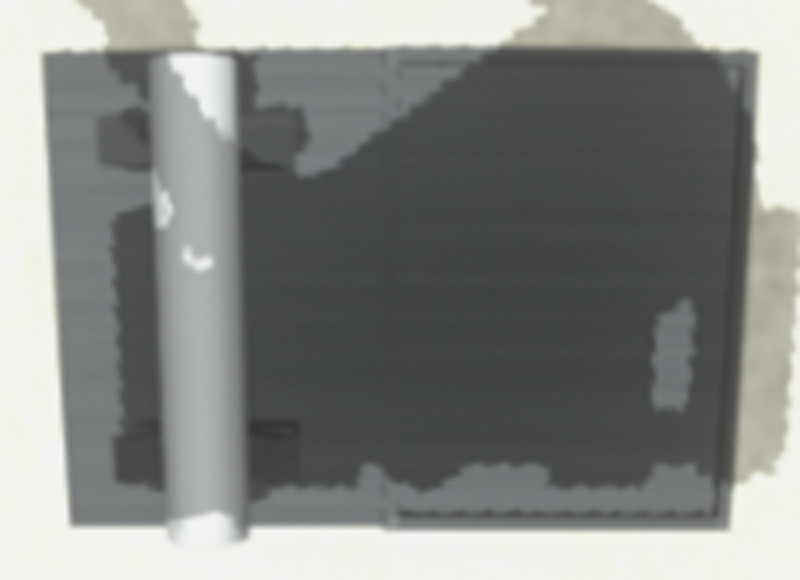

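The tube is seated across both steel-tray Vs, ends at crop (195,54) and (206,540). Next is the block.

```bash
python3 - <<'E'
from h import *
pick('block'); snap('wrist','g3'); snap('scene','g3s'); crop('g3s',210,90,340,180,6)
E
```

```text
hit False
down 29.1 [445.4  67.6   4.7] w 56.0 F [ 0.4 -0.8  0.5]
gripped 29.6 [445.7  67.6   5.2] w 34.1 F [0.7 0.3 2.1]
lifted 30.6 [445.2  67.6  77.6] w 34.3 F [-1.2  0.  -0.1]
```

View pics/g3.png

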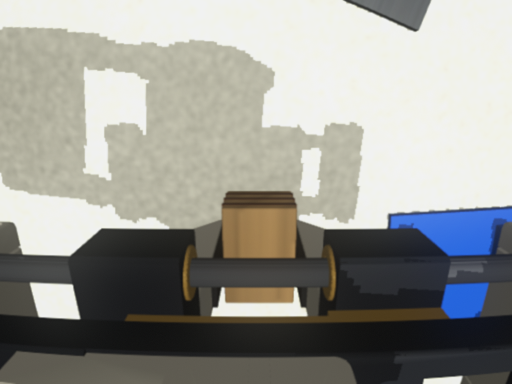

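View pics/g3s_c210_90.png

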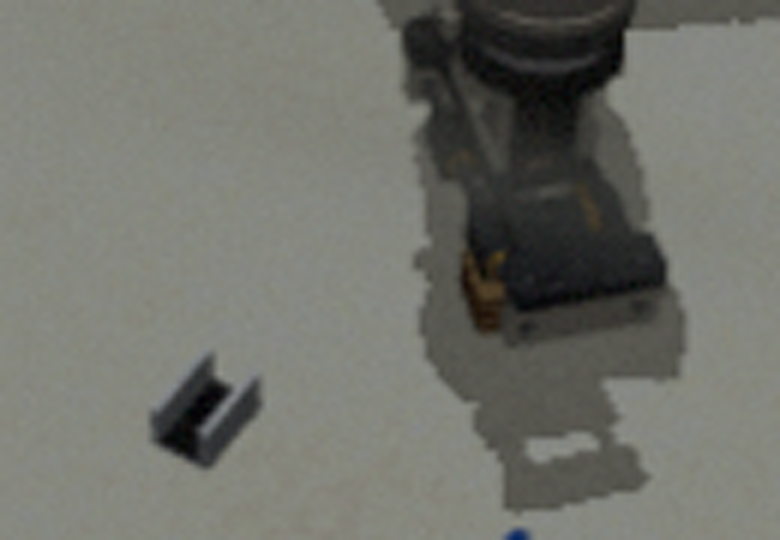

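The block is held level with a 34.3 mm grip. I'll place it and then check.

```bash
python3 - <<'E'
from h import *
place('block'); release('block')
p=np.array([506,-322,210.])+54*ax(13.4); manip.goto(p,R(13.4)); snap('wrist','p3w'); st()
crop('p3w',160,40,360,185,4)
pick('channel'); snap('wrist','g4')
E
```

```text
hit True
set 34.1 [ 495.6 -277.6   11.1] w 33.9 F [-0.3 -0.1  4.1]
open 35.0 [ 495.1 -277.3   10.6] w 50.0 F [ 0.4 -0.4  0.4]
 37.5 [ 558.3 -309.3  209.5] w 49.6 F [ 0.3  0.3 -0.6]
hit False
down 40.2 [440.4 -86.3   4.7] w 56.0 F [ 0.1  0.  -0.6]
gripped 40.7 [440.7 -86.4   5.2] w 33.7 F [-0.2 -0.2  1.1]
lifted 41.8 [440.2 -86.2  77.5] w 34.3 F [ 0.3 -0.  -1.5]
```

View pics/p3w_c160_40.png

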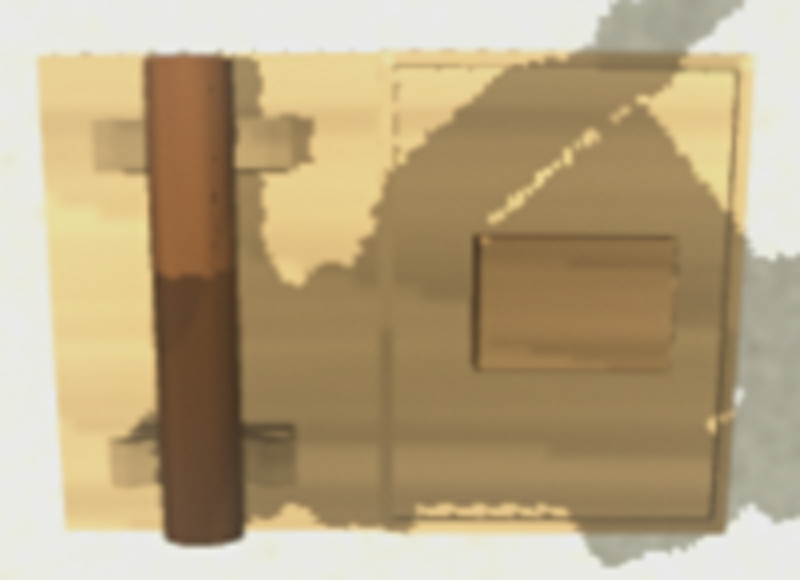

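View pics/g4.png

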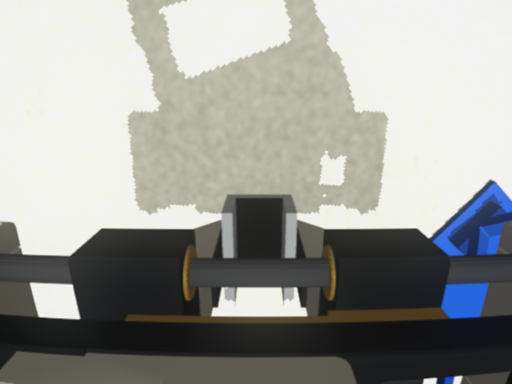

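The block stands in the middle of the bay (crop 473–677, 236–370), and the channel is held upright with its black floor visible. I'll place the channel.

```bash
python3 - <<'E'
from h import *
place('channel'); release('channel')
p=np.array([502.2,303.7,210.])+54*ax(-14.5); manip.goto(p,R(-14.5)); snap('wrist','p4w'); st()
crop('p4w',160,40,360,185,4)
manip.goto([450,0,250],R(0)); snap('top','endt'); snap('scene','ends'); st()
E
```

```text
hit True
set 45.6 [513.2 347.8  11.1] w 34.0 F [ 0.4 -0.   5. ]
open 46.4 [512.6 347.5  10.4] w 49.7 F [-0.2 -1.4 -0.1]
 48.1 [553.7 290.1 208.6] w 49.7 F [-0.4 -0.4 -1.1]
 49.4 [450.4   0.9 249.6] w 49.9 F [-0.4  0.6  0.2]
```

View pics/p4w_c160_40.png

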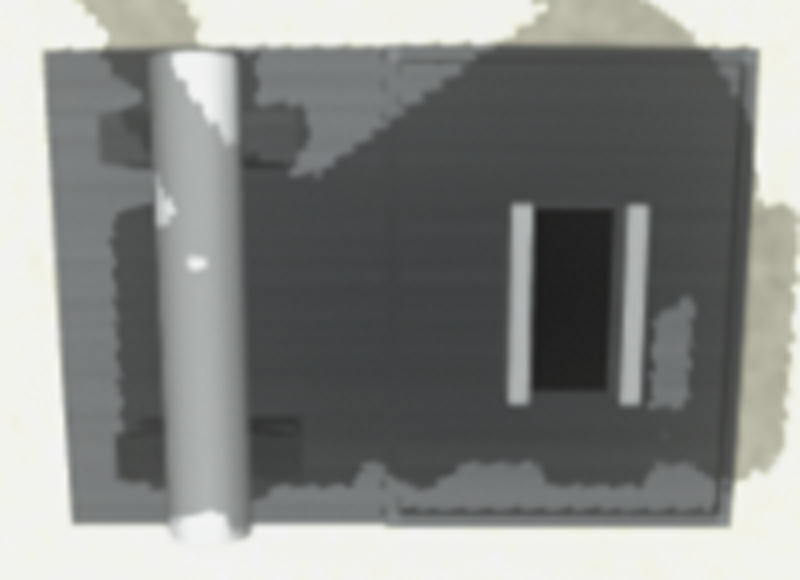

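View pics/ends.png

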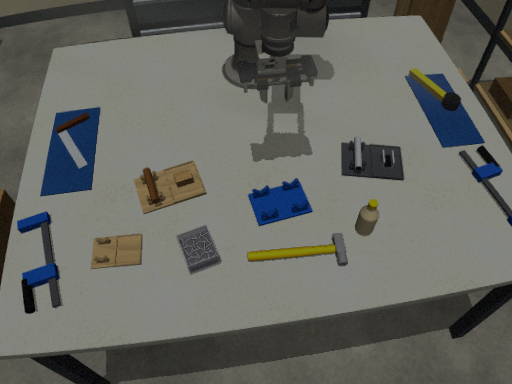

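View pics/endt.png

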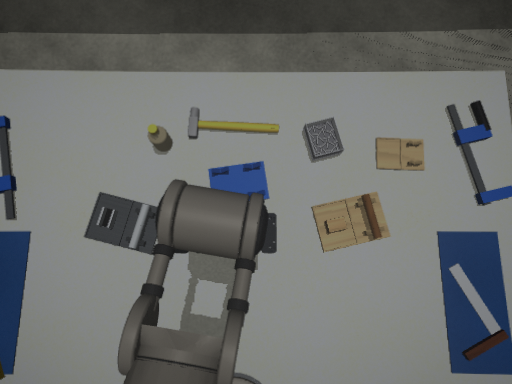

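All four parts are in place, and the glue (367,219), hammer (297,252) and tub (199,248) are at the same pixels as at the start. I'll do one last numeric check in the tray frames and then hand in.

```bash
python3 - <<'E'
from h import *
T_=lambda p:((p[0]+.5)/4-.5+160,(p[1]+.5)/4-.5+40)
def loc(n,tag,pts,zs,c,yaw):
    f=load(tag);P=np.array([onplane(f,T_(p),z) for p,z in zip(pts,zs)]);d=P.mean(0)[:2]-c;a=np.radians(yaw)
    print(n,np.round([d@[np.cos(a),np.sin(a)],d@[-np.sin(a),np.cos(a)]],1)); return P
W=(506.1,-322.1);M=(502.2,303.7)
loc('dowel','p3w',[(190,57),(203,541)],[42,40],W,13.4)
loc('block','p3w',[(476,236),(677,236),(673,370),(477,370)],[34]*4,W,13.4)
P=loc('tube','p4w',[(195,54),(208,540)],[42,40],M,-14.5); print('tube ang',np.degrees(np.arctan2(*(P[1]-P[0])[1::-1]))+14.5,'len',np.linalg.norm(P[1]-P[0]))
loc('chan','p4w',[(511,204),(649,205),(641,405),(507,405)],[34]*4,M,-14.5)
a,b=load('scene0')['frame'],load('ends')['frame']
for n,(x0,y0,x1,y1) in dict(glue=(350,195,385,240),hammer=(245,230,350,268),tub=(175,222,222,275)).items(): print(n,'mean diff',cv2.absdiff(a[y0:y1,x0:x1],b[y0:y1,x0:x1]).mean().round(2))
s=manip.state(); print(s['time_s'])
manip.close_job()
E
```

```text
dowel [  0.1 -49.4]
block [-0.8 46.1]
tube [  0.2 -49.4]
tube ang -0.6885993644978807 len 119.74089325876275
chan [ 0.5 45.2]
glue mean diff 2.96
hammer mean diff 3.21
tub mean diff 2.85
49.425
the job is handed in; nothing more can be done
```

I sorted all four parts and handed the job in at about 49 s of the 115 s allowed. The dowel and block are in the larger plywood tray (190×130 mm), and the tube and channel are in the steel tray. I set each part down until the arm felt light contact, then let go.

The last check from the wrist camera gave these positions in each tray's own frame:

| Part | x (mm) | y (mm) | Target (x, y) |
|---|---|---|---|
| dowel | 0.1 | -49.4 | 0, -50 |
| tube | 0.2 | -49.4 | 0, -50 |
| block | -0.8 | 46.1 | 0, 45.5 |
| channel | 0.5 | 45.2 | 0, 45.5 |

- **Angles and heights:** Both rods lie within about 0.7° of the tray axis. Contact came at the expected heights for both rods (TCP 17.1 mm) and for the block and channel (TCP 11.1 mm). I took the final heights from those contacts, not from a fresh two-view measurement.
- **Bystanders:** The glue bottle, hammer and tub show no visible change between the first and last pictures.
- **Disagreements:** No final check failed. Two early measurements were rough. Height estimates for the block's corners from two views came out low, at 17 and 25 mm against the given 28 mm. The channel's yaw varied between about -36° and -42°, so I used -40°. Both grasps still closed to about 34 mm, the width of the parts.

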